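# Find the big firing plate among the tins and stand it to cool

### The job

One of the three shut tins holds the big round firing plate; open the tins one at a time, shutting each before you open another, until you find it. Press its rear edge down so that it tips up in its tin, take it out by the raised edge and stand it in the steel cooling stand, leaning on the back rest behind the lip. Finish with all three lids shut, the other parts left in their tins, and nothing else on the bench disturbed or knocked over.

Things in the scene. Friction and masses are not known exactly. Their poses are not given: they have to be found in the camera images.
- plate: the wanted part: round white ceramic firing plate, 80 mm across, 8 mm thick, about 90 g. Origin: centre of its underside as it lies in the tin; z along its axis. It starts in one of the three tins, any of them, lid shut.
- small_plate: round white ceramic plate, 60 mm across, 8 mm thick, lying in another tin; not wanted. Origin: centre of its underside.
- bar: white ceramic bar, 78 x 30 x 8 mm (x, y, z), lying in the remaining tin; not wanted. Origin: centre of its underside.
- stand: dark steel cooling stand, fixed: base 84 (x) x 80 (y) x 10 mm high, origin at the centre of its underside. A back rest, 50 mm wide and 40 mm long, rises from the base at 60 degrees from level, leaning to the stand's -x side; its resting face looks to +x and up. A lip 12 mm high, 70 mm long, crosses the base at x=+28.5 to +34.5 mm.
- stand_foot (a point): where the rest's face meets the base's top, mid-width: x=+15, z=+10 mm of the stand. A plate standing here has its low edge on the base between rest and lip, leans back about 60 degrees from level, and its upper half is free above the rest; its centre is then about over the stand's origin, 45 mm up.
- tin_a: aluminium tin with hinged lid, fixed, outside 92 x 92 x 56 mm high without lid; walls and floor 4 mm. Origin: centre of its underside; hinge on its +x rim (rear), front is -x. Inside, a ledge along the front wall (14 mm deep) and a rib across (x=0 to +4 mm) end 38 mm above the bench and carry the contents; in front of and behind the rib it is hollow down to its floor.
- tin_a_lid (a joint): angle of this tin's lid: 0 shut, grows as it opens, stop at 1.95 rad. The lid is 4 mm thick, 100 g, on a damped hinge with no catch: past upright (about 1.6) it falls open by itself, before it (below about 1.5) it falls shut.
- tin_a_hinge (a point): middle of the hinge line (lid's underside), at x=+46 mm, z=56.5 mm of the tin.
- tin_a_tab (a point): middle of the outer edge, underside, of the lid's lifting tab: the tab is 50 mm wide, 4 mm thick and sticks out 16 mm beyond the tin's front wall; 108 mm from the hinge. Hook fingertips under it from the front to lift.
- tin_b: a tin exactly like tin_a. The rear trough, between rib and rear wall, is 38 mm wide (x=+4 to +42 mm). The 80 mm plate lies flat over ledge and rib, 2 mm play all round, its centre 2 to 6 mm in front of the rib's rear edge, so it cannot be gripped as it lies.
- tin_b_lid (a joint): angle of this tin's lid: 0 shut, grows as it opens, stop at 1.95 rad. The lid is 4 mm thick, 100 g, on a damped hinge with no catch: past upright (about 1.6) it falls open by itself, before it (below about 1.5) it falls shut.
- tin_b_hinge (a point): middle of the hinge line (lid's underside), at x=+46 mm, z=56.5 mm of the tin.
- tin_b_tab (a point): middle of the outer edge, underside, of the lid's lifting tab: the tab is 50 mm wide, 4 mm thick and sticks out 16 mm beyond the tin's front wall; 108 mm from the hinge. Hook fingertips under it from the front to lift.
- tin_c: a tin exactly like tin_a. When the plate's rear edge is pressed down by closed fingertips (centred at x=+30 mm, just clear of the rear wall) slowly about 28 mm, it tips over the rib and stays leaning, some 60 to 80 degrees from level: low edge in the trough, front edge raised above the rim, free to be pinched across its thickness. Pressed nearer the rib, it may slide forward instead.
- tin_c_lid (a joint): angle of this tin's lid: 0 shut, grows as it opens, stop at 1.95 rad. The lid is 4 mm thick, 100 g, on a damped hinge with no catch: past upright (about 1.6) it falls open by itself, before it (below about 1.5) it falls shut.
- tin_c_hinge (a point): middle of the hinge line (lid's underside), at x=+46 mm, z=56.5 mm of the tin.
- tin_c_tab (a point): middle of the outer edge, underside, of the lid's lifting tab: the tab is 50 mm wide, 4 mm thick and sticks out 16 mm beyond the tin's front wall; 108 mm from the hinge. Hook fingertips under it from the front to lift.
- jar_a: bystander, loose: upright glass jar 22 mm across, 42 mm high; leave it where it is.
- jar_b: bystander, loose: upright white jar 22 mm across, 42 mm high; leave it where it is.
- brush: bystander, loose: brush, 150 mm long, lying along its x; leave it where it is.
- muffle_ring: bystander, loose: steel ring 44 mm across, 22 mm high; leave it where it is.
- plunger: bystander, loose: white ceramic pin, upright, 12 mm across, 30 mm high; leave it where it is.
- dish: bystander, loose: white dish 80 mm across, 22 mm high; leave it where it is.
- powder_jar: bystander, loose: upright white jar 56 mm across, 60 mm high; leave it where it is.

How it is judged:
By the outcome, as a careful person would: the job done as asked, in the order asked, and still so for the second after the job is handed in, with the robot touching nothing.
It also fails if it takes over 72 s, if anything falls off the work surface, if the arm or the gripper's body presses on something with over 40 N, if the wrist force passes 120 N, or if a joint passes its speed limit or range.

### The arm

A 6-joint arm with a two-finger parallel gripper is mounted at the origin on the work surface. World frame = base frame: x ahead of the robot, y to its left, z up, the work surface at z = 0. Lengths are in mm, angles in rad, forces in N, time in s.
With the tool pointing down it reaches from about 300 to 775 mm from the base axis. Payload 14.6 kg.
Tool frame: the origin (TCP) lies on the centre line of the jaws, within the pads' length; the fingertips stand 19 mm ahead of it and the grasp point (between the pads) is the TCP (bot.tip_reach is the distance from the TCP to the fingertips, in mm); z points along the fingers, y is the line along which they close (so a half turn about z gives the same grasp; the last joint's range is limited). The gripper opens to 85 mm and grips with 20 to 120 N. Pads are 22 mm wide; open, the fingers measure 114 mm over their backs; the gripper's body (76 mm by 85 mm) begins 54 mm behind the grasp point. The pads swing forward as they close: fully open they stand 13 mm farther back than shut.
Start: joints at [-1.382, 0.3, 1.521, -0, 1.321, -0.067], TCP at [139.154, -532.096, 250.281] pointing down, gripper open.
Joint ranges: [-3.03, 3.03], [-0.79, 2.21], [0.23, 2.52], [-1.04, 4.18], [0, 3.07], [-2.55, 2.55]. Speed limits (rad/s): [2.22, 2.22, 2.57, 3.14, 3.14, 3.14].

### API

Orientations are given as a unit quaternion [w, x, y, z].
In Python, from rig import bot gives the robot as it stands. Calls block until the motion is done:
- bot.move_to(position, orientation): joint-space move of the TCP to a pose.
- bot.servo_line(position, attitude=None, speed=150, until_force=None): straight line of the TCP; attitude=None keeps the orientation; speed is the mean speed in mm/s. With until_force (N) it stops when the force on the tool has changed by that much, and returns True; else False.
- bot.move_joints(angles): joint-space move.
- bot.move_gripper(opening, grip_force=None): finger opening in mm; grip_force is the grip in N (None keeps the last); returns when the fingers have stopped.
- bot.dwell(seconds).
- bot.ik(position, orientation): joint angles nearest the present ones, or None.
- bot.read_state(): the state.
- bot.read_camera(name): name is "scene" or "top" or "wrist"; returns a dict with "image" (384x512x3 uint8, blue, green, red), "depth" (384x512 float32, mm along the optical axis (not along the pixel's ray), 0 where there is no reading), "fovy" (degrees; the focal length in pixels is half the picture's height over the tangent of half this angle, whatever the lens; pixels are square), "cx", "cy" (the principal point, pixels), "eye" and "attitude" of the camera in the world; the wrist camera has in their place "mount" (4x4, takes a point from camera to tool coordinates, whose origin is the TCP and whose axes are the flange's). Camera axes: x right, y down, z forward; pixel columns grow to the right and rows downward; lengths in mm; the calibration is good to about 2 mm. The wrist camera is an equidistant fisheye: a pixel r from the principal point sees the ray r / f radians off the axis. A picture is of the moment at which its call begins: read the wrist's pose just before it.
A pose or a line that the arm cannot do raises bot.MotionError and nothing moves.
- bot.finish_job(): hands the job in; it is judged then, once.
The state is a dict: "clock": time; "joint_positions": joint angles; "qvel": joint speeds; "effort": joint torques, N m; "ee_pos": TCP position; "tool_rot": TCP orientation; "ft_force": force on the tool from outside, world axes, zero at the start; "moment": the same for the moment, N m; "grip_width": finger opening in mm; "grip_force": force on a finger pad.
Only numpy, scipy, OpenCV 4.12 (cv2) and the standard library are available. Lean on these libraries where they do the work, as an engineer would, in place of code of your own. Each camera call takes 0.05 s, during which the arm holds its last target. There are 200 camera calls.

## Working session

There is one attempt and no reset: what is moved stays moved. The work goes in short steps, each a Python script; the robot and the scene stay as the last script left them, time stands still between calls to the robot, and variables do not carry over. Pictures are saved under pics/ and viewed, at most 10 in all, crops included, and the job is handed in when it is done.

```bash
ls; mkdir -p pics; cat > h.py <<'E'
import numpy as np, cv2
from scipy.spatial.transform import Rotation as R
from rig import bot
def q2m(q): return R.from_quat([q[1],q[2],q[3],q[0]]).as_matrix()
def m2q(m):
    a=R.from_matrix(m).as_quat(); return [a[3],a[0],a[1],a[2]]
def cloud(c):
    "world point per pixel (fixed cameras)"
    d=c["depth"]; f=d.shape[0]/2/np.tan(np.radians(c["fovy"])/2)
    v,u=np.mgrid[:d.shape[0],:d.shape[1]]
    p=np.dstack([(u-c["cx"])/f*d,(v-c["cy"])/f*d,d])
    A=np.array(c["attitude"]); A=A if A.shape==(3,3) else q2m(A)
    P=p@A.T+np.array(c["eye"]); P[d==0]=np.nan
    return P
E
python3 - <<'E'
from h import *
c=bot.read_camera("top"); s=bot.read_camera("scene")
for n,k in(("top",c),("scene",s)):
    print(n,k["fovy"],k["cx"],k["cy"],k["eye"],k["attitude"])
    np.savez(f"{n}0.npz",P=cloud(k),img=k["image"])
cv2.imwrite("pics/top0.png",cv2.resize(c["image"],(800,600)))
cv2.imwrite("pics/scene0.png",cv2.resize(s["image"],(800,600)))
print(bot.read_state()["tool_rot"], bot.read_state()["clock"],bot.tip_reach)
E
```

```text
pics
top 42.17266367138694 257.2592606715843 196.68622374679435 [ 260.96896663    2.2308749  1665.57807903] [-0.05997518  0.70864289 -0.70075809  0.05627023]
scene 46.18261669194774 254.17043908324186 200.0319855916358 [1321.47623666 -403.18479719  856.44755544] [-0.35017155  0.78212685  0.46685328 -0.21841586]
[-5.06851940e-04  9.91831607e-01  1.27553148e-01 -3.87824263e-05] 0.1 19.0
```

View pics/top0.png

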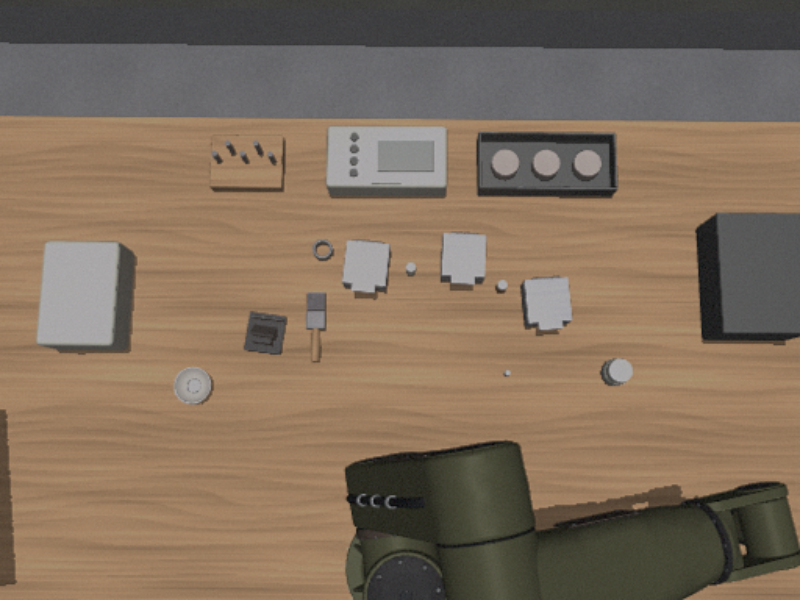

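View pics/scene0.png

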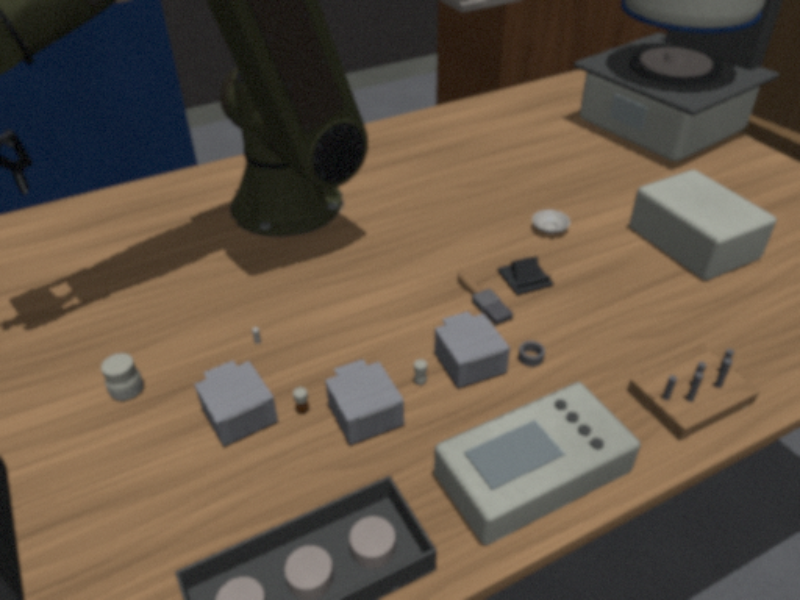

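Top view (800x600): the three tins are at about (366,265), (463,258) and (548,302), with their tabs towards the robot. The stand is at (265,333), the brush at (316,325), the jars at (411,268) and (502,286), and the ring at (322,250). Next I'll fit the poses.

```bash
cat > m.py <<'E'
from h import *
from scipy.optimize import minimize
D=np.load("top0.npz"); P=D["P"]
def blob(u,v,zl,zh,r=45):
    u,v=int(u/1.5625),int(v/1.5625); S=P[v-r:v+r,u-r:u+r]
    m=((S[...,2]>zl)&(S[...,2]<zh)).astype(np.uint8)
    n,l,st,_=cv2.connectedComponentsWithStats(m)
    k=l[r-2:r+3,r-2:r+3]; k=np.bincount(k[k>0]).argmax()
    return S[l==k],S.reshape(-1,3)
def inside(q):
    x,y=q[:,0],q[:,1]
    return ((abs(x)<46)&(abs(y)<46))|((x<=-46)&(x>-62)&(abs(y)<25))
g=np.stack(np.meshgrid(np.arange(-70,70,1.5),np.arange(-70,70,1.5)),-1).reshape(-1,2)
from scipy.spatial import cKDTree
res={}
for n,(u,v) in dict(L=(366,262),M=(463,255),Rr=(548,300)).items():
    B,_=blob(u,v,48,75); c0=np.median(B[:,:2],0); z=np.median(B[:,2])
    t=cKDTree(B[:,:2])
    best=None
    for y0 in np.radians([-20,-10,0,10,20]):
        def cost(p):
            Rm=np.array([[np.cos(p[2]),-np.sin(p[2])],[np.sin(p[2]),np.cos(p[2])]])
            q=(B[:,:2]-p[:2])@Rm
            ox=np.maximum(abs(q[:,0]+8)-54,0)+np.maximum(abs(q[:,1])-46,0)
            o2=np.where(q[:,0]<-46,np.maximum(abs(q[:,1])-25,0),0); o2=np.minimum(o2,np.maximum(-46-q[:,0],0))
            G=g[inside(g)]@Rm.T+p[:2]; d,_=t.query(G)
            return (ox**2).mean()+(o2**2).mean()+(np.maximum(d-2.2,0)**2).mean()
        r=minimize(cost,[c0[0]+6,c0[1],y0],method="Nelder-Mead",options=dict(initial_simplex=np.array([[c0[0]+6,c0[1],y0],[c0[0]-2,c0[1],y0],[c0[0]+6,c0[1]+5,y0],[c0[0]+6,c0[1],y0+.1]])))
        if best is None or r.fun<best.fun: best=r
    print(n,len(B),z,best.x.round(3),round(best.fun,3)); res[n]=best.x.tolist()
B,S=blob(265,333,4,60)
S2=B[:,:]; (c,wh,a)=cv2.minAreaRect(S2[(S2[:,2]<16)][:,:2].astype(np.float32))
print("stand",c,wh,a,len(B))
hi=B[B[:,2]>30]; print("rest high",hi.mean(0),len(hi)); mid=B[(B[:,2]>17)&(B[:,2]<25)]; print(mid.round(0).tolist()[:30])
import json; json.dump(res,open("tins.json","w"))
E
python3 m.py
```

```text
L 854 59.846951227294426 [ 6.2477e+02  8.9607e+01 -9.0000e-02] 0.074
M 857 59.95503366803132 [ 6.43728e+02 -1.17211e+02 -4.90000e-02] 0.072
Rr 895 59.75255384164279 [ 5.49420e+02 -2.92771e+02  8.00000e-02] 0.082
stand (475.5848388671875, 306.9345397949219) (86.09740447998047, 91.91053009033203) 79.79624938964844 564
rest high [469.97993443 308.27092689  37.51635991] 83
[[515.0, 334.0, 24.0], [515.0, 330.0, 24.0], [512.0, 331.0, 22.0], [513.0, 328.0, 20.0], [513.0, 324.0, 21.0], [512.0, 317.0, 24.0], [513.0, 311.0, 21.0], [513.0, 308.0, 20.0], [509.0, 324.0, 21.0], [510.0, 321.0, 19.0], [510.0, 318.0, 18.0], [509.0, 314.0, 22.0], [509.0, 307.0, 21.0], [510.0, 301.0, 19.0], [510.0, 298.0, 18.0], [509.0, 290.0, 23.0], [510.0, 288.0, 18.0], [509.0, 284.0, 23.0], [509.0, 280.0, 24.0], [510.0, 277.0, 20.0], [506.0, 328.0, 17.0], [506.0, 297.0, 21.0], [506.0, 287.0, 23.0], [506.0, 280.0, 21.0], [506.0, 277.0, 21.0], [506.0, 270.0, 22.0], [503.0, 304.0, 20.0], [503.0, 277.0, 19.0], [503.0, 273.0, 22.0], [503.0, 270.0, 23.0]]
```

```bash
cat >> h.py <<'E'
import json
T=json.load(open("tins.json"))
H=np.array([46,0,56.5])
class Tin:
    def __init__(s,p): s.x,s.y,s.w=p; s.M=R.from_euler("z",s.w).as_matrix()
    def W(s,l): return s.M@np.asarray(l,float)+[s.x,s.y,0]
    def L(s,p): return (np.asarray(p)-[s.x,s.y,0])@s.M
    def att(s,e,yaw=0):
        "tool down-forward: fingers point e rad below tin +x; closing line along tin y"
        d=np.array([np.cos(e),0,-np.sin(e)]); y=np.array([0,-1.,0]); m=np.c_[np.cross(y,d),y,d]
        return s.M@m@R.from_euler("z",yaw).as_matrix()
    def corner(s,l,e):
        "TCP for the tips' upper front corner at l (closing along tin y)"
        d=np.array([np.cos(e),0,-np.sin(e)]); n=np.array([np.sin(e),0,np.cos(e)])
        return s.W(np.asarray(l)-19*d-11*n)
    def tip(s,l,e):
        d=np.array([np.cos(e),0,-np.sin(e)]); return s.W(np.asarray(l)-19*d)
def arc(th,a,r=97):
    dep=max(0,11*np.tan(a-th)) if th<a else 0
    return H+r*np.array([-np.cos(th),0,np.sin(th)])+dep*np.array([-np.sin(th),0,-np.cos(th)])
def line(p,m=None,speed=150,uf=None):
    return bot.servo_line(list(map(float,p)),None if m is None else m2q(m),speed,uf)
def go(p,m): bot.move_to(list(map(float,p)),m2q(m))
def opening(t,a):
    yield t.corner([-90,0,47],a)
    yield t.corner([-51,0,47],a)
    for th in np.linspace(0.1,1.72,7): yield t.corner(arc(th,a),a)
E
python3 - <<'E'
from h import *
for k in T:
    t=Tin(T[k])
    for a in (.5,.8):
        Q=[bot.ik(list(p),m2q(t.att(a))) for p in opening(t,a)]
        print(k,a,[None if q is None else np.round(q,2).tolist() for q in (Q[0],Q[1],Q[4],Q[-1])],sum(q is None for q in Q))
    e=np.pi/2
    for nm,l in (("close1",[120,0,115]),("close2",[20,0,115])): print(nm,bot.ik(list(t.tip(l,e)),m2q(t.att(e))) is not None)
    e=np.radians(75);print("hover",np.round(bot.ik(list(t.tip([0,0,200],e)),m2q(t.att(e))),2))
E
```

```text
L 0.5 [[0.25, 0.53, 2.25, 3.59, 0.73, -1.75], [0.21, 0.56, 2.16, 3.57, 0.68, -1.77], [0.2, 0.4, 2.13, 3.68, 0.5, -1.92], [0.14, 0.45, 1.9, 3.81, 0.33, -2.1]] 0
L 0.8 [[0.21, 0.4, 2.17, 4.03, 0.27, -2.22], [0.18, 0.45, 2.08, 4.1, 0.23, -2.32], None, [0.12, 0.42, 1.76, -0.64, 0.25, 2.35]] 5
close1 True
close2 True
hover [ 0.1   0.38  1.51 -0.06  1.    1.79]
M 0.5 [[-0.4, 0.54, 2.22, 2.66, 0.72, -1.37], [-0.37, 0.58, 2.12, 2.68, 0.66, -1.35], [-0.35, 0.42, 2.09, 2.56, 0.49, -1.19], [-0.3, 0.48, 1.84, 2.4, 0.32, -0.98]] 0
M 0.8 [[-0.36, 0.42, 2.13, 2.17, 0.27, -0.85], [-0.34, 0.47, 2.03, 2.08, 0.23, -0.73], [-0.32, 0.36, 1.97, 1.27, 0.2, 0.1], [-0.28, 0.45, 1.7, 0.62, 0.28, 0.8]] 0
close1 True
close2 True
hover [-0.26  0.43  1.45  0.06  1.02  1.34]
Rr 0.5 [[-1.02, 0.59, 2.1, 1.76, 0.92, -1.05], [-0.93, 0.61, 2.04, 1.81, 0.87, -1.02], [-0.89, 0.46, 2.02, 1.7, 0.82, -0.81], [-0.74, 0.48, 1.84, 1.67, 0.7, -0.6]] 0
Rr 0.8 [[-0.93, 0.46, 2.05, 1.37, 0.64, -0.59], [-0.85, 0.5, 1.98, 1.37, 0.61, -0.53], [-0.82, 0.38, 1.94, 1.17, 0.63, -0.25], [-0.68, 0.43, 1.73, 1.0, 0.61, 0.07]] 0
close1 True
close2 True
hover [-0.61  0.38  1.51  0.19  1.06  0.8 ]
```

```bash
python3 - <<'E'
s=open("h.py").read()
s=s.replace("def arc(th,a,r=97):\n    dep=max(0,11*np.tan(a-th))","def arc(th,a,r=98):\n    dep=max(0,10*np.tan(a-th))")
s=s.replace("yield t.corner([-90,0,47],a)\n    yield t.corner([-51,0,47],a)","yield t.corner([-82,0,33],a)\n    yield t.corner([-52,0,33],a)")
open("h.py","w").write(s)
E
cat >> h.py <<'E'
A=1.1
E75=np.radians(75)
def shot(name):
    st=bot.read_state(); c=bot.read_camera(name)
    if name=="wrist":
        d=c["depth"]; f=d.shape[0]/2/np.tan(np.radians(c["fovy"])/2)
        v,u=np.mgrid[:d.shape[0],:d.shape[1]]; x=(u-c["cx"])/f; y=(v-c["cy"])/f
        th=np.hypot(x,y); k=np.where(th<1.45,np.tan(np.minimum(th,1.45)),np.nan)/np.maximum(th,1e-9)
        p=np.dstack([x*k*d,y*k*d,d]); M=np.array(c["mount"]); p=p@M[:3,:3].T+M[:3,3]
        P=p@q2m(st["tool_rot"]).T+np.array(st["ee_pos"]); P[d==0]=np.nan
    else: P=cloud(c)
    return c["image"],P
def pts(t,P):
    "cloud in tin frame"
    return (P-[t.x,t.y,0])@t.M
def open_lid(t):
    O=list(opening(t,A)); m=t.att(A)
    go(O[0]+[0,0,90],m); line(O[0],speed=200); line(O[1],speed=120)
    for p in O[2:]: line(p,speed=130)
    line(t.tip([10,0,190],E75),t.att(E75),250)
E
python3 - <<'E'
from h import *
for k in T:
    t=Tin(T[k]); Q=[bot.ik(list(p),m2q(t.att(A))) for p in opening(t,A)]
    print(k,[None if q is None else np.round(q,2).tolist() for q in (Q[0],Q[1],Q[4],Q[-1])],sum(q is None for q in Q))
t=Tin(T["Rr"]); bot.move_gripper(0,30)
open_lid(t); st=bot.read_state(); print(st["clock"],st["ft_force"],st["joint_positions"])
im,P=shot("wrist"); im2,P2=shot("top")
np.savez("w1.npz",im=im,P=P,P2=P2)
cv2.imwrite("pics/w1.png",np.hstack([cv2.resize(im,(512,384)),im2[120:270,180:400].repeat(2,0).repeat(2,1)[:384,:288] if 0 else cv2.resize(im2[150:240,300:390],(288,384))]))
E
```

```text
L [[0.17, 0.41, 2.01, -0.42, 0.29, 2.21], [0.15, 0.46, 1.93, -0.36, 0.31, 2.13], [0.14, 0.34, 1.86, -0.22, 0.49, 1.98], [0.1, 0.46, 1.57, -0.14, 0.65, 1.86]] 0
M [[-0.32, 0.44, 1.96, 0.41, 0.31, 0.93], [-0.3, 0.49, 1.88, 0.36, 0.33, 1.0], [-0.29, 0.38, 1.81, 0.23, 0.51, 1.15], [-0.26, 0.5, 1.5, 0.15, 0.68, 1.27]] 0
Rr [[-0.81, 0.46, 1.93, 0.72, 0.56, 0.1], [-0.76, 0.49, 1.87, 0.69, 0.56, 0.18], [-0.73, 0.37, 1.81, 0.54, 0.69, 0.38], [-0.61, 0.46, 1.57, 0.42, 0.78, 0.63]] 0
6.2583 [-0.46262649  1.06499671 -0.87478114] [-0.60361079  0.4035914   1.4982265   0.19098482  1.04130362  0.80691542]
```

View pics/w1.png

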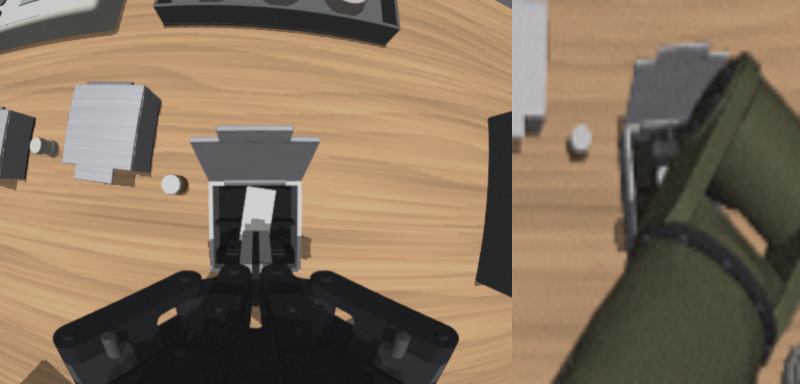

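The wrist view at (258,213) shows a narrow white bar, so this tin isn't the one. I'll shut it and open the middle tin.

```bash
cat >> h.py <<'E'
V=np.pi/2
def close_lid(t):
    line(t.tip([118,0,190],V),t.att(V),250); line(t.tip([118,0,112],V),None,200)
    line(t.tip([32,0,112],V),None,130); line(t.tip([32,0,200],V),None,250)
def shut(t,P):
    q=pts(t,P); s=q[(abs(q[...,0])<38)&(abs(q[...,1])<38)&(q[...,2]<80)]; return len(s),np.nanmedian(s[:,2])
E
python3 - <<'E'
from h import *
t=Tin(T["Rr"]); close_lid(t); print(bot.read_state()["clock"])
m=Tin(T["M"]); bot.dwell(.3)
O=list(opening(m,A)); go(O[0]+[0,0,90],m.att(A))
for i in range(8):
    im,P=shot("top"); print(shut(t,P),bot.read_state()["clock"])
    if abs(shut(t,P)[1]-60)<2: break
    bot.dwell(.3)
E
```

```text
8.9833
(528, np.float64(60.19767228610112)) 10.15
```

```bash
python3 - <<'E'
from h import *
t=Tin(T["Rr"]); m=Tin(T["M"])
im,P=shot("top"); q=pts(t,P); s=q[(q[...,0]<-25)&(q[...,0]>-42)&(abs(q[...,1])<38)]; print("front z",np.nanmedian(s[:,2]))
if np.nanmedian(s[:,2])<63:
    open_lid(m); print(bot.read_state()["clock"])
    im,P=shot("wrist"); np.savez("w2.npz",im=im,P=P); cv2.imwrite("pics/w2.png",im)
    q=pts(m,P); W=(im.min(2)>150)&(abs(q[...,2]-46)<5)&(abs(q[...,0])<41)&(abs(q[...,1])<41); s=q[W]; print(W.sum(),s.min(0),s.max(0),s.mean(0))
E
```

```text
front z 59.91418438895152
14.375
1452 [ -9.09281449 -27.85734968  41.67261734] [30.09690762 30.66663318 50.21157847] [11.52184189  1.9946693  47.85867322]
```

View pics/w2.png

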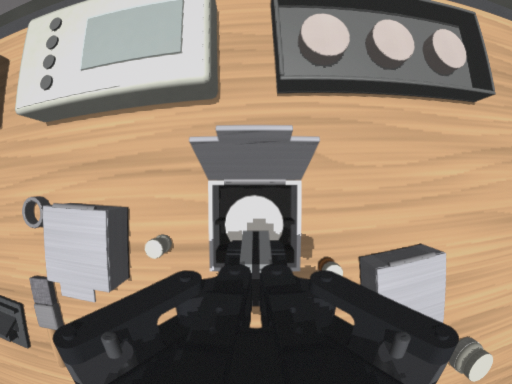

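The middle tin's disc at (254,222) is 58 mm wide in y, so it is the small plate. I'll shut it and open the third tin.

```bash
python3 - <<'E'
from h import *
m=Tin(T["M"]); l=Tin(T["L"]); close_lid(m)
O=list(opening(l,A)); go(O[0]+[0,0,90],l.att(A))
def fz():
    im,P=shot("top"); q=pts(m,P); s=q[(q[...,0]<-25)&(q[...,0]>-42)&(abs(q[...,1])<38)]; return np.nanmedian(s[:,2])
for i in range(8):
    z=fz(); print(z,bot.read_state()["clock"])
    if z<62: break
    bot.dwell(.3)
if z<62:
    bot.dwell(.2); print(fz()); open_lid(l); print(bot.read_state()["clock"])
    im,P=shot("wrist"); np.savez("w3.npz",im=im,P=P); cv2.imwrite("pics/w3.png",im)
    q=pts(l,P); W=(im.min(2)>150)&(abs(q[...,2]-46)<5)&(abs(q[...,0])<43)&(abs(q[...,1])<43); s=q[W]; print("disc",W.sum(),s.min(0),s.max(0),s.mean(0))
    rim=q[(abs(q[...,2]-56)<3)&(abs(q[...,0])<55)&(abs(q[...,1])<55)]
    lo=rim[rim[:,1]<-38]; hi=rim[rim[:,1]>38]; print("rim y",np.percentile(lo[:,1],[5,50,95]),np.percentile(hi[:,1],[5,50,95]))
    b=rim[(rim[:,0]>36)&(abs(rim[:,1])<35)]; print("rear rim x",len(b),np.percentile(b[:,0],[5,50,95]) if len(b) else 0)
    f=rim[(rim[:,0]<-36)&(abs(rim[:,1])<35)]; print("front rim x",len(f),np.percentile(f[:,0],[5,50,95]) if len(f) else 0)
E
```

```text
60.3388828990219 18.4083
59.81830385621983
22.8417
disc 2495 [-10.17841736 -40.96816859  41.27748065] [38.13912744 38.95004548 50.30658719] [14.50026035  0.27204087 47.84177944]
rim y [-45.09752428 -42.74422938 -40.60994539] [40.9532081  44.24108412 46.54589118]
rear rim x 37 [42.18464101 43.21700829 45.17898556]
front rim x 3 [-42.64791744 -42.13829627 -41.98853793]
```

View pics/w3.png

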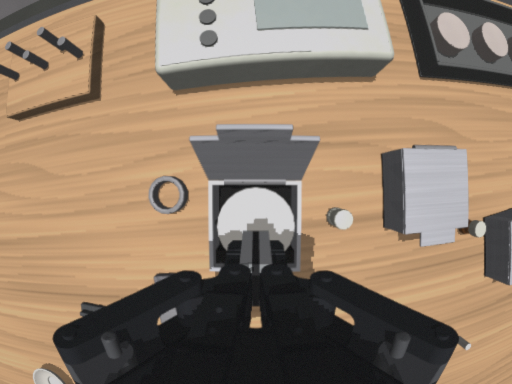

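The third tin's disc at (256,222) spans ±40 mm in y, so this is the big plate. The tin fit agrees to about 1 mm. Next I'll press the plate's rear edge down.

```bash
python3 - <<'E'
from h import *
l=Tin(T["L"]); e=np.radians(78); X=29.3; m=l.att(e)
line(l.tip([X,0,80],e),m,200); f0=np.array(bot.read_state()["ft_force"])
line(l.tip([X,0,52],e),None,80)
r=line(l.tip([X,0,20],e),None,28,25); st=bot.read_state()
print(r,l.L(st["ee_pos"]+19*q2m(st["tool_rot"])[:,2]),np.array(st["ft_force"])-f0,st["clock"])
bot.dwell(.2)
line(l.tip([X,0,70],e),None,60); line(l.tip([-15,0,205],E75),l.att(E75),250); bot.dwell(.2)
im,P=shot("wrist"); np.savez("w4.npz",im=im,P=P); cv2.imwrite("pics/w4.png",im)
q=pts(l,P); W=(im.min(2)>110)&(abs(q[...,0])<41)&(abs(q[...,1])<41)&(q[...,2]<100)&(q[...,2]>5); s=q[W]
print(bot.read_state()["clock"],W.sum(),s.min(0),s.max(0))
for z in range(10,100,6):
    k=s[(abs(s[:,2]-z)<3)]; print(z,len(k),k[:,0].mean().round(1) if len(k) else "",k[:,1].min().round(1) if len(k) else "",k[:,1].max().round(1) if len(k) else "")
E
```

```text
True [32.85888235  0.34847331 25.600279  ] [-1.99193282 -0.20301036  7.13407801] 25.1083
27.175 2821 [-16.34326535 -40.29808985   5.11087236] [32.3639561  40.30353989 77.87174252]
10 26 30.6 -16.9 12.5
16 109 27.9 -24.8 22.9
22 172 24.2 -31.5 31.5
28 209 20.4 -36.2 34.5
34 225 16.7 -39.0 38.1
40 271 12.9 -40.3 37.8
46 272 9.0 -40.1 38.4
52 282 5.2 -39.3 37.6
58 314 1.0 -37.7 35.9
64 321 -3.2 -33.9 33.2
70 354 -8.1 -29.3 27.4
76 242 -11.5 -19.9 16.2
82 0   
88 0   
94 0
```

View pics/w4.png

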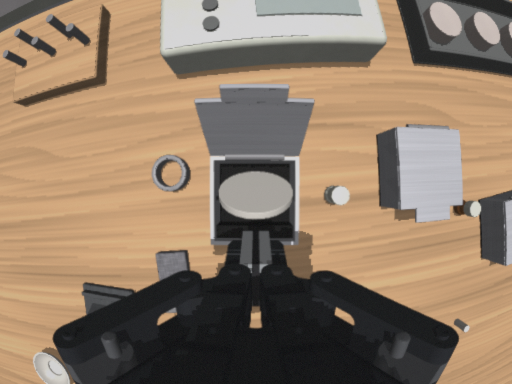

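The plate is tipped and leaning at about 57°, with its raised edge near tin (-13, 0, 78). Before gripping it I'll take a closer look at the stand with the empty hand.

```bash
python3 - <<'E'
from h import *
s=Tin([475.6,306.9,-.17]); json.dump
go(s.tip([-40,0,185],E75),s.att(E75)); 
im,P=shot("wrist"); np.savez("w5.npz",im=im,P=P); cv2.imwrite("pics/w5.png",im); print(bot.read_state()["clock"])
q=pts(s,P)
near=(abs(q[...,0])<60)&(abs(q[...,1])<60)
for nm,a,b in(("base",6,13),("lip",18,25)):
    k=q[near&(q[...,2]>a)&(q[...,2]<b)&(im.max(2)<110)]
    if nm=="lip": k=k[k[:,0]>20]
    r=cv2.minAreaRect(k[:,:2].astype(np.float32)); print(nm,len(k),r,np.median(k,0),np.percentile(k,[2,98],axis=0).round(1).tolist())
k=q[near&(q[...,2]>16)&(q[...,2]<44)&(q[...,0]<19)&(q[...,0]>-15)]
c=k.mean(0);print("rest",len(k),c,np.linalg.svd(k-c,full_matrices=False)[2][2],k[:,1].min(),k[:,1].max())
for z in range(12,50,4):
    kk=k[abs(k[:,2]-z)<2]; print(z,len(kk),np.percentile(kk[:,0],[10,50,90]).round(1) if len(kk) else "")
l=Tin(T["L"]); e=np.radians(57)
for sg in(1,-1):
    m=l.att(e,sg*np.pi/2); d=m[:,2]
    for p in ([-15.7,-1,75.8],[-15.7,-1,175]): 
        r=bot.ik(list(l.W(p)+5*d),m2q(m)); print(sg,None if r is None else np.round(r,2))
    e2=np.radians(60); m=s.att(e2,sg*np.pi/2); r=bot.ik(list(s.W([-24,0,79])),m2q(m)); print("st",sg,None if r is None else np.round(r,2))
E
```

```text
28.3167
base 3042 ((4.349269866943359, 1.3930587768554688), (83.29068756103516, 79.09638977050781), 1.9697368144989014) [ 1.08605189  1.68461296 11.78013619] [[-35.9, -37.4, 10.3], [44.9, 39.9, 12.9]]
lip 372 ((35.92509841918945, 3.3207454681396484), (6.47249698638916, 68.91143035888672), 2.2570884227752686) [35.53384347  3.75671108 23.60373645] [[32.3, -29.9, 19.3], [39.9, 36.4, 24.8]]
rest 972 [ 2.64718593  0.99524849 32.05087814] [-5.55287967e-01 -2.75310532e-04 -8.31658101e-01] -23.905646672919595 26.491627792871668
12 0 
16 48 [15.3 16.4 17.5]
20 89 [12.9 14.1 15.2]
24 83 [10.5 11.7 12.8]
28 95 [ 8.2 10.2 11.4]
32 235 [-13.   -8.8   8. ]
36 213 [-13.   -7.8   5.8]
40 110 [1.5 2.5 4.5]
44 99 [-5.7 -3.7  1.4]
48 0 
1 [ 0.13  0.49  1.83 -0.44  0.28 -2.53]
1 None
st 1 [ 0.69  0.42  1.9  -0.74  0.6  -1.7 ]
-1 [ 0.13  0.49  1.83 -0.44  0.28  0.61]
-1 [ 0.13  0.32  1.78 -0.26  0.48  0.42]
st -1 [ 0.69  0.42  1.9  -0.74  0.6   1.44]
```

View pics/w5.png

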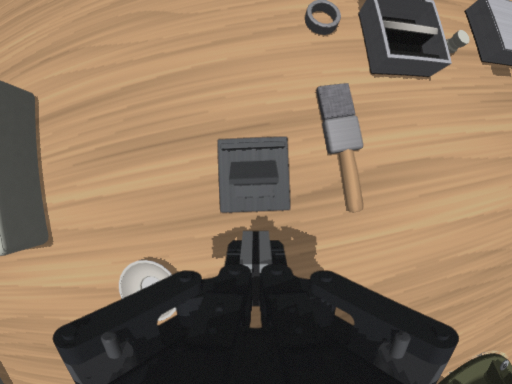

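The stand fits cleanly: base 83x79 mm with its centre near pixel (254,175) and the lip at row 143. Now I'll grip the plate and lift it.

```bash
python3 - <<'E'
from h import *
s=Tin([475.6,306.9,-.17]); c=s.W([4.4,1.8,0]); T["S"]=[c[0],c[1],-.136]; json.dump(T,open("tins.json","w")); print(T["S"])
l=Tin(T["L"]); e=np.radians(57); m=l.att(e,-np.pi/2); d=m[:,2]; E0=l.W([-15.7,-1,74.2])
bot.move_gripper(20,40)
go(E0-55*d,m); line(E0+5*d,None,80)
print(bot.read_state()["ft_force"],bot.read_state()["clock"])
bot.move_gripper(0,40); st=bot.read_state(); print("grip",st["grip_width"],st["grip_force"],st["ft_force"],st["clock"])
if st["grip_width"]>5:
    line(E0+5*d+[0,0,30],None,60); line(E0+5*d+[0,0,115],None,180); st=bot.read_state(); print(st["grip_width"],st["grip_force"],st["clock"])
    S=Tin(T["S"]); e=np.radians(60); m=S.att(e,-np.pi/2); dl=np.array([.5,0,-.866]); n=np.array([.866,0,.5])
    p=np.array([17.5,0,10])-75*dl+4*n
    go(S.W(p+[0,0,60]),m)
    im,P=shot("wrist"); np.savez("w6.npz",im=im,P=P)
    im2,_=shot("scene"); cv2.imwrite("pics/w6.png",np.hstack([cv2.resize(im,(400,300)),cv2.resize(im2[120:300,200:440],(400,300))])); print(bot.read_state()["clock"])
E
```

```text
[np.float64(480.2411012027227), np.float64(307.9296502445424), -0.136]
[ 0.46485526 -0.12279428  0.61287399] 31.2333
grip 7.183102604384938 42.041571736335754 [ 1.35753072 -0.04750554  2.15548476] 31.4833
7.4294901349498765 41.808255314826965 32.7583
33.9083
```

View pics/w6.png

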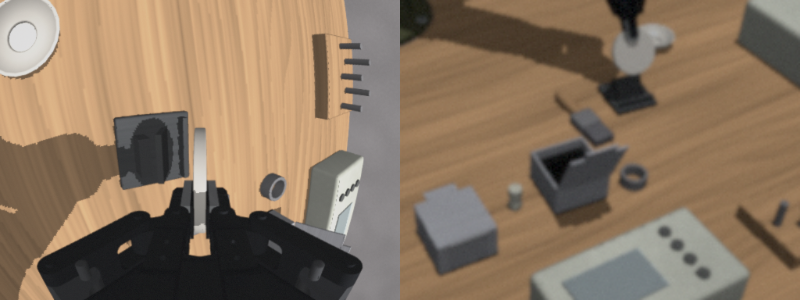

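The plate is held along the tool axis above the stand, and tin L's lid is open. I'll lower it and release.

```bash
python3 - <<'E'
from h import *
S=Tin(T["S"]); dl=np.array([.5,0,-.866]); n=np.array([.866,0,.5])
D=np.load("w6.npz"); st=bot.read_state(); q=(D["P"]-np.array(st["ee_pos"]))@q2m(st["tool_rot"])
b=q[(abs(q[...,1])<9)&(abs(q[...,0])<45)&(q[...,2]>25)&(q[...,2]<95)]; print(len(b),np.percentile(b,[1,50,99],axis=0).round(1).tolist())
p=np.array([17.5,0,10])-75*dl+4*n
line(S.W(p+[0,0,12]),None,120)
r=line(S.W(p+[0,0,-6]),None,25,4); st=bot.read_state(); z=S.L(st["ee_pos"])-p; print(r,z,st["ft_force"],st["clock"])
im,P=shot("scene"); a=im[150:240,340:420].copy()
bot.move_gripper(14); bot.dwell(.3); bot.move_gripper(22); 
TC=np.array(bot.read_state()["ee_pos"]); d=q2m(bot.read_state()["tool_rot"])[:,2]
line(TC-45*d,None,120); line(TC-45*d+[-0,0,70],None,200)
im2,P2=shot("scene"); imw,Pw=shot("wrist"); np.savez("w7.npz",im=imw,P=Pw,P2=P2); print(bot.read_state()["clock"])
cv2.imwrite("pics/w7.png",np.hstack([cv2.resize(a,(260,300)),cv2.resize(im2[150:240,340:420],(260,300),interpolation=cv2.INTER_CUBIC),cv2.resize(imw[100:350,80:300],(264,300))]))
E
```

```text
120 [[38.5, -3.5, 25.1], [39.7, 0.3, 30.1], [40.4, 4.1, 40.9]]
True [0.09337261 0.27549683 1.14582658] [-2.99251008 -0.27414667  7.61556127] 34.9583
36.925
```

View pics/w7.png

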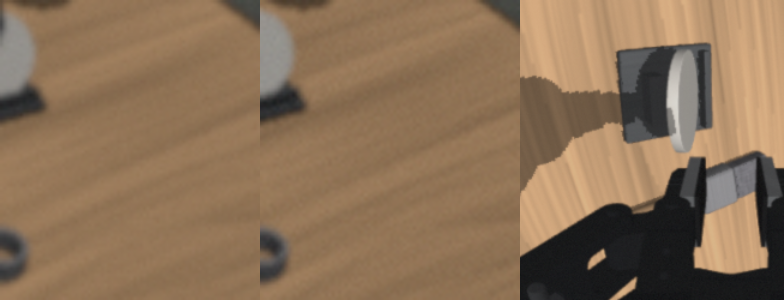

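The plate stands behind the lip, leaning on the rest. I'll shut the last lid, then check everything.

```bash
python3 - <<'E'
from h import *
l=Tin(T["L"]); bot.move_gripper(0)
TC=np.array(bot.read_state()["ee_pos"]); line(TC+[0,0,50],None,250)
go(l.tip([80,0,230],V),l.att(V)); close_lid(l); print(bot.read_state()["clock"])
bot.move_joints([-1.382,0.3,1.521,0,1.321,-0.067]); bot.dwell(.5)
im,P=shot("top"); im2,P2=shot("scene"); print(bot.read_state()["clock"])
for k in "L","M","Rr":
    q=pts(Tin(T[k]),P); print(k,[np.nanmedian(q[(abs(q[...,0]-x)<8)&(abs(q[...,1])<38)][:,2]).round(1) for x in(-35,0,35)])
S=Tin(T["S"]); q=pts(S,P); k=q[(abs(q[...,0])<50)&(abs(q[...,1])<45)&(q[...,2]>25)&(im.min(2)>120)]
c=k.mean(0); print(len(k),c,np.linalg.svd(k-c,full_matrices=False)[2][2],k.min(0),k.max(0))
P0=np.load("top0.npz")["P"]; dz=abs(P[...,2]-P0[...,2])>12; dz[250:]=0
n,lab,stt,cen=cv2.connectedComponentsWithStats(dz.astype(np.uint8)); print([(stt[i].tolist()) for i in range(1,n) if stt[i,4]>8])
cv2.imwrite("pics/end.png",np.hstack([im[130:260,90:420],im2[90:310,:][::1,:][45:175,60:390]]).repeat(1,0))
E
```

```text
41.15
44.5917
L [np.float64(60.4), np.float64(60.8), np.float64(60.3)]
M [np.float64(60.7), np.float64(60.1), np.float64(60.3)]
Rr [np.float64(60.4), np.float64(60.7), np.float64(59.6)]
67 [-12.67099852   1.72309654  64.68305328] [-0.79048185 -0.01780786 -0.61222653] [-26.31476149 -33.96349824  25.13136617] [15.3428742  35.87181854 83.79369521]
[[35, 1, 8, 11, 30], [47, 0, 7, 11, 18], [104, 0, 10, 9, 27], [135, 0, 6, 4, 13], [139, 0, 21, 29, 99], [184, 0, 5, 5, 9], [205, 0, 17, 17, 64], [217, 0, 4, 7, 9], [258, 0, 6, 10, 19], [268, 0, 15, 13, 48], [306, 0, 7, 4, 11], [307, 0, 14, 14, 45], [337, 0, 5, 8, 11], [342, 0, 8, 7, 19], [379, 0, 6, 5, 13], [397, 0, 10, 8, 27], [407, 0, 4, 11, 16], [417, 1, 3, 7, 11], [429, 1, 5, 7, 12], [442, 0, 4, 5, 9], [452, 0, 9, 10, 22], [481, 0, 7, 4, 9], [490, 0, 11, 7, 21], [64, 2, 8, 8, 20], [76, 3, 14, 8, 34], [96, 2, 6, 5, 9], [155, 2, 13, 10, 31], [360, 2, 10, 5, 15], [387, 2, 6, 8, 17], [393, 3, 7, 4, 11], [422, 2, 9, 13, 24], [477, 3, 8, 7, 15], [502, 2, 10, 8, 21], [0, 4, 7, 11, 29], [54, 5, 5, 6, 9], [70, 4, 6, 7, 13], [170, 5, 5, 8, 12], [183
[... 5838 characters left out ...]
, [166, 65, 4, 5, 11], [171, 64, 5, 7, 12], [179, 65, 5, 7, 14], [258, 65, 9, 11, 27], [266, 64, 5, 5, 10], [287, 64, 6, 7, 11], [306, 65, 4, 6, 11], [389, 65, 7, 11, 21], [395, 65, 4, 5, 9], [402, 64, 5, 6, 13], [417, 64, 6, 5, 10], [433, 64, 25, 13, 87], [495, 65, 4, 9, 13], [31, 67, 4, 6, 12], [133, 67, 7, 5, 12], [156, 66, 10, 9, 26], [271, 66, 8, 6, 15], [407, 66, 5, 5, 12], [426, 66, 6, 11, 17], [128, 68, 5, 4, 9], [186, 69, 9, 6, 22], [234, 69, 18, 8, 48], [321, 69, 10, 8, 25], [343, 69, 5, 5, 9], [412, 68, 7, 4, 10], [169, 71, 5, 4, 10], [399, 71, 9, 6, 14], [473, 70, 7, 8, 16], [480, 70, 6, 4, 9], [499, 70, 6, 7, 14], [336, 73, 9, 4, 10], [386, 73, 4, 5, 9], [155, 205, 25, 13, 243]]
```

View pics/end.png

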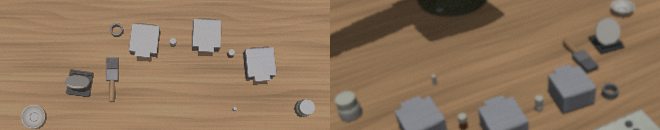

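The final picture shows all three lids shut (flat at 60 mm), the plate standing in the stand, and no other change on the bench. I'm handing the job in.

```bash
python3 -c "
from rig import bot
print(bot.finish_job())"
```

```text
the job is handed in; nothing more can be done
None
```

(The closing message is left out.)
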